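# Make up a necklace kit and a bracelet kit

### The arm

A 6-joint arm with a two-finger parallel gripper is mounted at the origin on the work surface. World frame = base frame: x ahead of the robot, y to its left, z up, the work surface at z = 0. Lengths are in m, angles in rad, forces in N, time in s.
With the tool pointing down it reaches from about 0.35 to 0.975 m from the base axis. Payload 4.9 kg.
Tool frame: the origin (TCP) lies on the mounting face of the last link; the fingertips stand 173 mm ahead of it and the grasp point (between the pads) lies 155 mm ahead of it (r.nose_length is the distance from the TCP to the fingertips, in m); z points along the fingers, y is the line along which they close (so a half turn about z gives the same grasp; the last joint's range is limited). The gripper opens to 85 mm and grips with 20 to 120 N. Pads are 22 mm wide; open, the fingers measure 114 mm over their backs; the gripper's body (76 mm by 85 mm) begins 54 mm behind the grasp point. The pads swing forward as they close: fully open they stand 13 mm farther back than shut.
Start: joints at [-1.26, 0.053, 1.613, -0, 1.476, -0.119], TCP at [0.26, -0.568, 0.405] pointing down, gripper open.
Joint ranges: [-3.01, 3.01], [-1.01, 2.22], [0.06, 2.58], [-1.02, 4.17], [0.09, 2.62], [-3.14, 3.14]. Speed limits (rad/s): [2.57, 2.57, 3.14, 3.14, 3.14, 3.14].

### API

Orientations are given as a unit quaternion [x, y, z, w].
In Python, from plant import monitor, eyes, job_done, r gives the robot as it stands.
- The arm moves only by the tool apply_moves, never from a script. Its argument "plan" is one flat list of numbers, 6 for each row, row after row: the shift along the tool's x, y, z in units of 40 mm (1.0 is 40 mm), then the turn, a rotation vector about the tool's x, y, z in units of 5 degrees (1.0 is 5 degrees). In form: [dx, dy, dz, ax, ay, az, dx, dy, dz, ax, ay, az, ...]. A call has exactly 10 rows; each row shifts and turns the commanded pose from where the row before left it, along the tool's axes as they then stand; what a row does not reach is not made up. A row lasts 1/10 s, in which the tool goes at most 50 mm and 8.59 degrees, less where a joint would pass 70% of its speed; a pose out of reach is approached as far as the arm can. A call is refused whole if a number of a shift passes 1 or a number of a turn 1, either way. A call with a gripper value outside its range is refused whole. "claw" is the gripper command: -1 is shut, 1 is fully open, values between are in proportion, set as the call begins (left out, the last holds). The fingers move at their own pace and stop on an object; the grip force is fixed at half the most. Time passes only in rows, so rows that do not move let the fingers close, or fill a call up. It gives the time, the measured TCP pose, the force, the opening and the grip force at its end, in the units of the state.
- monitor.state(): the state, without advancing time (a new reading comes with each control period).
- eyes.get_image(name): name is "side" or "top"; returns the picture (420x560x3 uint8, red, green, blue); there is no depth.
- eyes.calibration(name): a dict with "mtx" (3x3 intrinsics, pixels), "extrinsics" (4x4, takes a point from camera to world coordinates). Camera axes: x right, y up, looking along -z (the intrinsics and any distortion apply to the point x, -y, -z); pixel columns grow to the right and rows downward; lengths in m; the calibration is good to about 2 mm. A picture is of the moment at which its call begins. calibration takes no time and is no camera call.
- job_done(): hands the job in; it is judged then, once.
The state is a dict: "time": time; "joint_positions": joint angles; "qvel": joint speeds; "effort": joint torques, N m; "tool_pos": TCP position; "tool_rot": TCP orientation; "contact_force": force on the tool from outside, world axes, zero at the start; "wrist_torque": the same for the moment, N m; "width": finger opening in m; "finger_force": force on a finger pad.
Only numpy, scipy, OpenCV 4.12 (cv2) and the standard library are available. Lean on these libraries where they do the work, as an engineer would, in place of code of your own. Each camera call takes 0.05 s, during which the arm holds its last target. There are 200 camera calls.

### The job

Make up the two kits for the beading class: the long bamboo tray gets the large cord spool, the tall bead jar and the square clasp box, and the short tray gets the small cord spool and the low bead pot. Set each piece flat on the floor of the recess that suits it (square box in the square recess, the wider of a tray's round pieces in its larger round recess, the narrower in the smaller), about in the middle. Keep every piece upright all the while, and leave the ring dish, the ring cone and the pliers where they are.

Things in the scene. Friction and masses are not known exactly. Their poses are not given: they have to be found in the camera images.
- big_spool: Large spool of beading cord: pale wooden flanges 58 mm in diameter, off-white cord between them, 46 mm tall; may be gripped across the flanges like a plain 58 mm cylinder; about 70 g. It stands upright; loose; origin at the centre of its underside, z up.
- small_spool: Small spool of cord, same make: flanges 36 mm in diameter, 34 mm tall; grips like a plain 36 mm cylinder; about 30 g. It stands upright; loose; origin at the centre of its underside, z up.
- bead_jar: Tall clear bead jar with white beads and a flat aluminium lid: plain cylinder 40 mm in diameter, 58 mm tall; about 80 g. It stands upright; loose; origin at the centre of its underside, z up.
- bead_pot: Low clear bead pot with white beads and a flat aluminium lid: plain cylinder 52 mm in diameter, 28 mm tall; about 60 g. The only one of its kind out on the table (the pots in the bamboo crates at the edges are other stock). It stands upright; loose; origin at the centre of its underside, z up.
- clasp_box: Small square box for clasps, grey base and clear lid: 40 x 40 mm, 28 mm tall; about 45 g; x and y axes run square to its sides; a small catch stands 2 mm proud in the middle of its -x side (look only). It stands upright; loose; origin at the centre of its underside, z up.
- necklace_tray: Long bamboo tray, 226 (x) x 94 (y) x 14 mm, fixed. Origin: centre of its underside. Three recesses, centres on its x axis (y = 0): large round, 74 mm in diameter, at x = -66 mm; small round, 56 mm in diameter, at x = +9 mm; square, 56 x 56 mm, sides along x and y, at x = +75 mm. All open at the top and 8 mm deep: floors 6 mm, board top 14 mm above the table.
- bracelet_tray: Short bamboo tray, 150 (x) x 88 (y) x 14 mm, fixed. Origin: centre of its underside. Two round recesses, centres on its x axis (y = 0): large, 68 mm in diameter, at x = -31 mm; small, 52 mm in diameter, at x = +39 mm. Open at the top and 8 mm deep: floors 6 mm, board top 14 mm above the table.
- ring_dish: Bystander: shallow white porcelain ring dish, 64 mm in diameter at the rim, 18 mm tall, loose, standing among the stock. Origin at the centre of its underside.
- ring_cone: Bystander: terracotta ring cone, 44 mm in diameter at the foot, narrowing to a point 66 mm up, loose, standing among the stock. Origin at the centre of its underside.
- pliers: Bystander: jewellery pliers with black handles lying flat on the robot's side of the stock, about 130 mm long (x: jaws to +x, 46 mm from the origin, handles to -x, 84 mm), 48 mm wide (y) and 14 mm high, loose. Origin at the pivot.

How it is judged:
By the outcome, as a careful person would: the job done as asked, in the order asked, and still so for the second after the job is handed in, with the robot touching nothing.
It also fails if it takes over 115 s, if anything falls off the work surface, if the arm or the gripper's body presses on something with over 40 N, if the wrist force passes 120 N, or if a joint passes its speed limit or range.

## Working session

There is one attempt and no reset: what is moved stays moved. The work goes in short steps, Python scripts to look and compute and a tool call to move; the robot and the scene stay as the last step left them, time stands still between calls to the robot, and variables do not carry over. Pictures are saved under pics/ and viewed, at most 14 in all, crops included, and the job is handed in when it is done.

Besides the shell and the picture viewer there is one more tool, called after ">>>" in YAML: its name, and indented under it one key for each argument. apply_moves: Moves the arm, as the interface text tells. Its arguments: {"type":"object","properties":{"plan":{"type":"array"},"claw":{"type":"number"}},"required":["plan"]}

```bash
mkdir -p pics
python3 - <<'E'
from plant import monitor, eyes, r
import cv2, numpy as np
np.set_printoptions(precision=4,suppress=True)
for n in("top","side"):
    im=eyes.get_image(n); cv2.imwrite(f"pics/{n}0.png",im[:,:,::-1])
    c=eyes.calibration(n); print(n,c)
print(monitor.state())
E
```

```text
top {'mtx': array([[418.851 ,   0.    , 273.5419],
       [  0.    , 418.851 , 214.7878],
       [  0.    ,   0.    ,   1.    ]]), 'extrinsics': array([[ 0.0154,  0.9805, -0.1961,  0.3611],
       [-0.9996,  0.0107, -0.0253, -0.0232],
       [-0.0227,  0.1965,  0.9802,  1.0838],
       [ 0.    ,  0.    ,  0.    ,  1.    ]])}
side {'mtx': array([[535.4075,   0.    , 284.2806],
       [  0.    , 535.4075, 208.8919],
       [  0.    ,   0.    ,   1.    ]]), 'extrinsics': array([[-0.9369,  0.2137, -0.2768,  0.2487],
       [-0.3497, -0.5619,  0.7497,  0.8177],
       [ 0.0047,  0.7991,  0.6011,  0.7172],
       [ 0.    ,  0.    ,  0.    ,  1.    ]])}
{'time': 0.1, 'joint_positions': array([-1.26  ,  0.0533,  1.6141, -0.0001,  1.476 , -0.119 ]), 'qvel': array([-0.0001, -0.0028, -0.0036, -0.0002,  0.0011, -0.0003]), 'effort': array([  0.0013, -39.4903, -37.1362,  -0.    ,   0.004 ,  -0.    ]), 'tool_pos': array([ 0.2604, -0.5679,  0.4036]), 'tool_rot': array([ 0.977 ,  0.2132, -0.0001, -0.0009]), 'contact_force': array([-0.7212, -0.0962,  0.269 ]), 'wrist_torque': array([ 0.0038, -0.0205,  0.0037]), 'finger_force': 0.0, 'width': 0.08570907961818507}
```

View pics/top0.png

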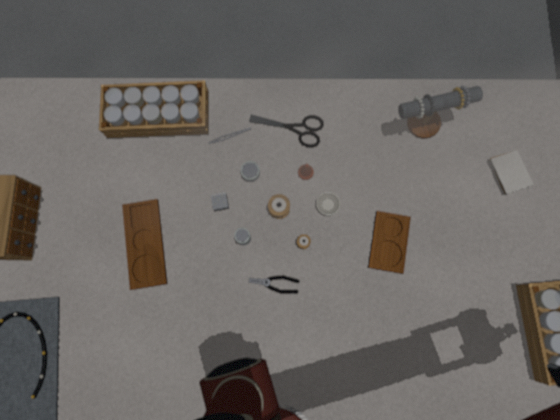

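View pics/side0.png

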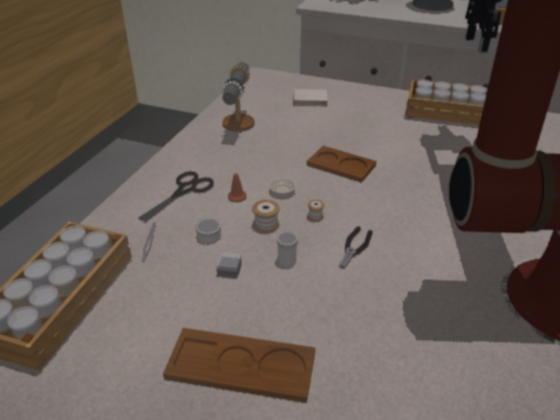

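The top view shows the big spool at (279,206), small spool (303,241), jar (242,237), pot (250,172), box (220,202), dish (327,204), cone (306,172), pliers (275,284), long tray (145,243) and short tray (390,242). The side view matches this: the jar is at (287,248), the pot at (208,230) and the box at (229,263).

Run:
```python
import cv2, numpy as np
a=cv2.imread("pics/top0.png")
b=cv2.resize(a[145:305,195:355],None,fx=3.75,fy=3.75,interpolation=cv2.INTER_CUBIC)
cv2.imwrite("pics/c1.png",cv2.convertScaleAbs(b,alpha=1.5))
l=cv2.resize(a[190:300,110:180],None,fx=5,fy=5,interpolation=cv2.INTER_CUBIC)
s=cv2.resize(a[190:300,355:425],None,fx=5,fy=5,interpolation=cv2.INTER_CUBIC)
cv2.imwrite("pics/c2.png",cv2.convertScaleAbs(np.hstack([l,s]),alpha=1.6))
```

```text
(no output)
```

View pics/c1.png

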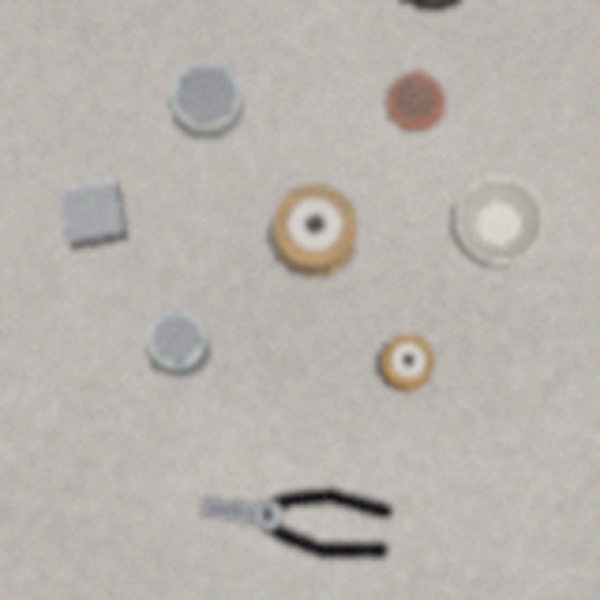

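View pics/c2.png

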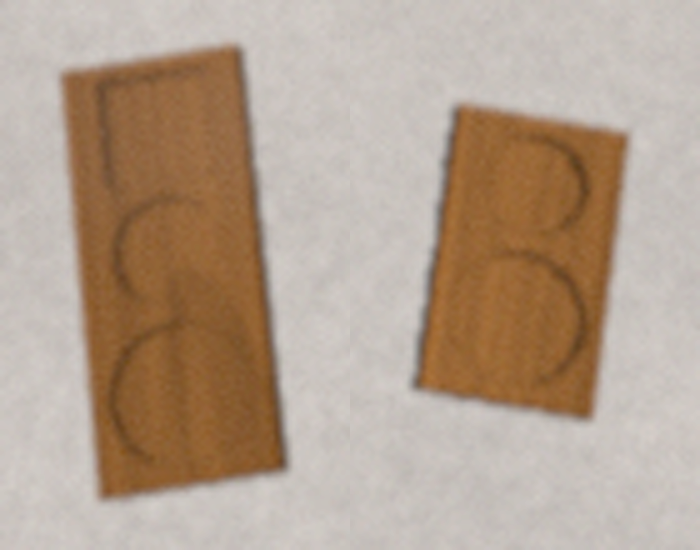

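The crops show the piece tops clearly: pot lid (207,99), jar lid (180,337), box (95,213), big spool (315,226), small spool (408,359). On both trays the large round recess is at the bottom (low x), so each tray's +x points roughly along world +x.

```bash
cat > h.py <<'E'
from plant import monitor, eyes, job_done, r
import cv2, numpy as np
from scipy.spatial.transform import Rotation as R
np.set_printoptions(precision=4,suppress=True)
def cast(name,uv,z):
    c=eyes.calibration(name); K=c["mtx"]; E=c["extrinsics"]
    uv=np.atleast_2d(np.asarray(uv,float))
    d=np.c_[(uv[:,0]-K[0,2])/K[0,0],-(uv[:,1]-K[1,2])/K[1,1],-np.ones(len(uv))]@E[:3,:3].T
    o=E[:3,3]; return o+d*((z-o[2])/d[:,2])[:,None]
def go(x,y,gz,yaw):
    "shift (tool units) from the present pose to grasp point x,y,gz with tool-x yaw (deg), turn first"
    s=monitor.state(); p=s["tool_pos"]; M=R.from_quat(s["tool_rot"]).as_matrix()
    y0=np.degrees(np.arctan2(M[1,0],M[0,0])); a=np.radians(yaw)
    d=np.array([x,y,gz+.155])-p; T=np.array([[np.cos(a),np.sin(a),0],[np.sin(a),-np.cos(a),0],[0,0,-1]])
    print("yaw",y0.round(2),"tilt",(M[:2,2]).round(4),"units",(T@d/.04).round(3),"turn z",((y0-yaw)/5).round(3),"grasp",(p-[0,0,.155]).round(4))
E
python3 - <<'E'
from h import *
a=cv2.imread("pics/top0.png"); hsv=cv2.cvtColor(a,cv2.COLOR_BGR2HSV)
brown=cv2.inRange(hsv,(3,110,40),(22,255,255))
for n,(x0,x1,y0,y1) in dict(long=(110,180,190,300),short=(355,425,190,300)).items():
    m=np.zeros_like(brown); m[y0:y1,x0:x1]=brown[y0:y1,x0:x1]
    c=max(cv2.findContours(m,0,1)[0],key=cv2.contourArea)
    w=cast("top",c[:,0,:],.014)[:,:2]
    rc=cv2.minAreaRect((w*1000).astype(np.float32)); print(n,rc)
z=3.75
def px(u,v): return ((u+.5)/z-.5+195,(v+.5)/z-.5+145)
for n,u,v,h in [("big",315,225,.046),("small",408,359,.034),("jar",180,336,.058),("pot",207,99,.028),("box",94,213,.028)]:
    print(n,cast("top",px(u,v),h)[0,:2])
b=cast("top",[px(62,188),px(119,182),px(126,233),px(72,241)],.028)[:,:2]; print(b,b.mean(0))
# masks for tops
lab=cv2.cvtColor(a,cv2.COLOR_BGR2LAB).astype(int)
wood=((hsv[...,1]>95)).astype(np.uint8)
for n,(u,v),h in [("big",(279,206),.046),("small",(303,241),.034)]:
    m=np.zeros_like(wood); m[v-15:v+15,u-15:u+15]=wood[v-15:v+15,u-15:u+15]
    c=max(cv2.findContours(m,0,1)[0],key=cv2.contourArea); e=cv2.fitEllipse(c); print(n,e,cast("top",e[0],h)[0,:2])
    w=cast("top",c[:,0,:],h)[:,:2]*1000; print(cv2.minEnclosingCircle(w.astype(np.float32)))
blue=((lab[...,2]<128)).astype(np.uint8); print(lab[172,250],lab[237,242],lab[202,220],lab[180,270])
for n,(u,v),h in [("jar",(242,237),.058),("pot",(250,172),.028),("box",(220,202),.028)]:
    m=np.zeros_like(blue); m[v-13:v+13,u-13:u+13]=blue[v-13:v+13,u-13:u+13]
    c=max(cv2.findContours(m,0,1)[0],key=cv2.contourArea); w=cast("top",c[:,0,:],h)[:,:2]*1000
    print(n,cv2.minEnclosingCircle(w.astype(np.float32)),cv2.minAreaRect(w.astype(np.float32)))
E
```

```text
long ((496.532470703125, 339.21783447265625), (220.73080444335938, 92.61152648925781), 10.188211441040039)
short ((508.879150390625, -292.3912048339844), (86.18695068359375, 146.19171142578125), 80.28336334228516)
big [ 0.5952 -0.009 ]
small [ 0.5062 -0.0726]
jar [0.5163 0.0791]
pot [0.689  0.0682]
box [0.6062 0.1443]
[[0.6237 0.1674]
 [0.6284 0.1278]
 [0.5922 0.1216]
 [0.5862 0.1587]] [0.6076 0.1439]
big ((278.7112731933594, 209.7392578125), (8.370332717895508, 16.899885177612305), 89.68262481689453) [ 0.5819 -0.0094]
((581.2639770507812, -9.060687065124512), 21.921401977539062)
small ((304.58966064453125, 239.928955078125), (12.740044593811035, 15.85496711730957), 49.01325225830078) [ 0.5073 -0.0755]
((501.5914001464844, -69.60393524169922), 15.386275291442871)
[108 129 126] [115 129 126] [119 128 127] [133 129 130]
jar ((510.6776428222656, 81.77047729492188), 19.189123153686523) ((513.7923583984375, 80.85707092285156), (33.19927978515625, 29.77145767211914), 51.20683670043945)
pot ((691.8171997070312, 69.1218490600586), 22.52063751220703) ((692.1512451171875, 69.69654083251953), (39.5348014831543, 40.070194244384766), 65.50706481933594)
box ((606.2786254882812, 145.1575469970703), 25.142595291137695) ((605.9308471679688, 145.31793212890625), (40.974361419677734, 38.664512634277344), 13.53442096710205)
```

Run:
```python
from h import *
go(.595,-.009,.12,10)
# side check of tops
a=cv2.imread("pics/side0.png")
cv2.imwrite("pics/s1.png",cv2.convertScaleAbs(cv2.resize(a[165:285,185:335],None,fx=5,fy=5,interpolation=cv2.INTER_CUBIC),alpha=1.5))
```

```text
yaw 24.63 tilt [-0.0006  0.0017] units [ 10.665 -12.308   3.215] turn z 2.925 grasp [ 0.2604 -0.5679  0.2486]
```

View pics/s1.png

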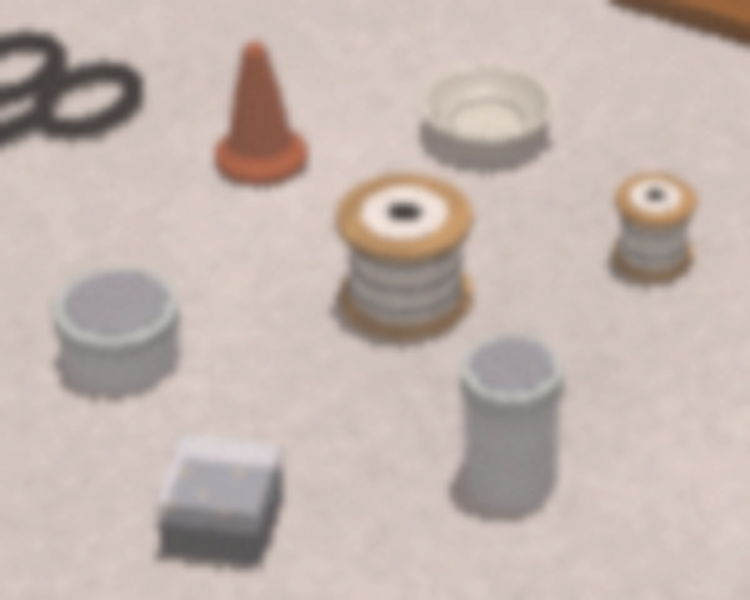

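The enlarged side view shows the top centres at big spool (405,214), small spool (655,198), jar (512,368) and pot (117,307). I'll cast these to check the top-view positions and start the approach.

Run:
```python
from h import *
for n,u,v,h in [("big",405,214,.046),("small",655,198,.034),("jar",512,368,.058),("pot",117,307,.028),("box",221,482,.028)]:
    print(n,cast("side",((u+.5)/5-.5+185,(v+.5)/5-.5+165),h)[0,:2])
```

```text
big [ 0.5961 -0.0103]
small [ 0.5063 -0.0739]
jar [0.5148 0.081 ]
pot [0.6919 0.0686]
box [0.6069 0.1495]
```

>>> apply_moves:
  plan: [0, 0, 0, 0, 0, 0.975, 0, 0, 0, 0, 0, 0.975, 0, 0, 0, 0, 0, 0.975, 0.7, -0.8, 0, 0, 0, 0, 0.7, -0.8, 0, 0, 0, 0, 0.7, -0.8, 0, 0, 0, 0, 0.7, -0.8, 0, 0, 0, 0, 0.7, -0.8, 0, 0, 0, 0, 0.7, -0.8, 0, 0, 0, 0, 0.7, -0.8, 0, 0, 0, 0]
  claw: 1

```text
time: 1.1
tool_pos: [0.415, -0.3118, 0.4042]
tool_rot: [0.996, 0.087, -0.0, -0.0]
contact_force: [-0.0, 0.4, -0.6]
width: 0.0851
finger_force: 0.0
```

```bash
python3 -c "
from h import *
go(.5955,-.0095,.09,10)"
```

```text
yaw 9.98 tilt [-0.0004  0.0005] units [ 5.757 -6.659  3.98 ] turn z -0.003 grasp [ 0.415  -0.3118  0.2492]
```

>>> apply_moves:
  plan: [0.72, -0.83, 0, 0, 0, 0, 0.72, -0.83, 0.5, 0, 0, 0, 0.72, -0.83, 0.5, 0, 0, 0, 0.72, -0.83, 0.5, 0, 0, 0, 0.72, -0.83, 0.5, 0, 0, 0, 0.72, -0.83, 0.5, 0, 0, 0, 0.72, -0.84, 0.5, 0, 0, 0, 0.72, -0.84, 0.5, 0, 0, 0, 0, 0, 0.48, 0, 0, 0, 0, 0, 0, 0, 0, 0]

```text
time: 2.1
tool_pos: [0.5939, -0.0097, 0.2414]
tool_rot: [0.996, 0.088, -0.004, -0.001]
contact_force: [-0.6, -0.1, -0.5]
width: 0.0854
finger_force: 0.0
```

Run:
```python
from h import *
go(.5955,-.0095,.03,10)
im=eyes.get_image("side")[:,:,::-1]
cv2.imwrite("pics/s2.png",cv2.convertScaleAbs(cv2.resize(im[145:285,175:335],None,fx=4,fy=4,interpolation=cv2.INTER_CUBIC),alpha=1.5))
```

```text
yaw 10.13 tilt [-0.0076  0.0009] units [0.041 0.003 1.41 ] turn z 0.027 grasp [ 0.5939 -0.0097  0.0864]
```

View pics/s2.png

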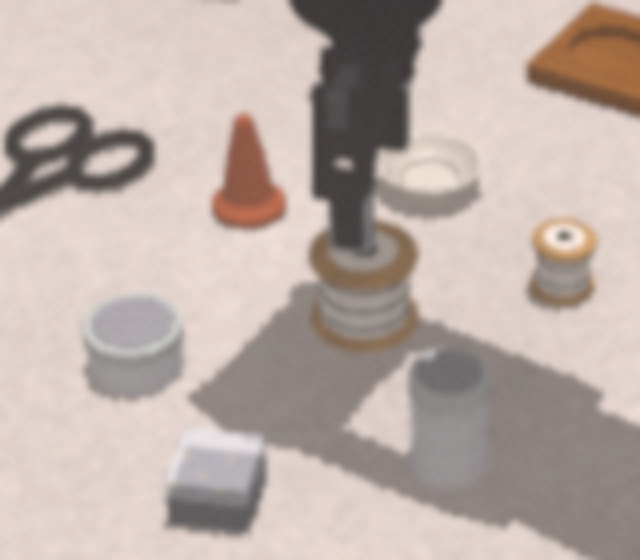

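The fingers sit centred over the big spool at about (355,240) in the crop, with neighbours clear, so I can descend.

>>> apply_moves:
  plan: [0.04, 0, 0.35, 0, 0, 0, 0, 0, 0.35, 0, 0, 0, 0, 0, 0.35, 0, 0, 0, 0, 0, 0.35, 0, 0, 0, 0, 0, 0, 0, 0, 0, 0, 0, 0, 0, 0, 0, 0, 0, 0, 0, 0, 0, 0, 0, 0, 0, 0, 0, 0, 0, 0, 0, 0, 0, 0, 0, 0, 0, 0, 0]

```text
time: 3.15
tool_pos: [0.597, -0.0108, 0.19]
tool_rot: [0.996, 0.087, 0.0, 0.0]
contact_force: [0.8, 0.1, -0.6]
width: 0.0854
finger_force: 0.0
```

>>> apply_moves:
  plan: [0, 0, 0, 0, 0, 0, 0, 0, 0, 0, 0, 0, 0, 0, 0, 0, 0, 0, 0, 0, 0, 0, 0, 0, 0, 0, 0, 0, 0, 0, 0, 0, 0, 0, 0, 0, 0, 0, 0, 0, 0, 0, 0, 0, 0, 0, 0, 0, 0, 0, 0, 0, 0, 0, 0, 0, 0, 0, 0, 0]
  claw: -1

```text
time: 4.15
tool_pos: [0.5971, -0.0109, 0.19]
tool_rot: [0.996, 0.087, 0.001, 0.0]
contact_force: [0.9, 0.1, 4.9]
width: 0.0566
finger_force: 64.1
```

Run:
```python
from h import *
a=np.radians(10.2)
X=lambda d:(.4965+d*np.cos(a),.339+d*np.sin(a))
for d in(-.066,.009,.075):print(X(d))
go(*X(-.066),.10,10.2)
```

```text
(np.float64(0.43154308987403), np.float64(0.3273124071389075))
(np.float64(0.5053577604717232), np.float64(0.3405937626628763))
(np.float64(0.5703146705976931), np.float64(0.3522813555239688))
yaw 10.0 tilt [ 0.0011 -0.0001] units [-2.576 -9.055 -1.624] turn z -0.04 grasp [ 0.5971 -0.0109  0.035 ]
```

>>> apply_moves:
  plan: [0, 0, -0.5, 0, 0, 0, 0, 0, -0.9, 0, 0, 0, 0, 0, -0.9, 0, 0, 0, -0.1, -0.5, 0, 0, 0, 0, -0.25, -0.9, 0, 0, 0, 0, -0.28, -0.9, 0, 0, 0, 0, -0.28, -0.9, 0, 0, 0, 0, -0.28, -0.9, 0, 0, 0, 0, -0.28, -0.9, 0, 0, 0, 0, -0.28, -0.9, 0, 0, 0, 0]

```text
time: 5.15
tool_pos: [0.4851, 0.2104, 0.2799]
tool_rot: [0.996, 0.087, -0.002, 0.0]
contact_force: [0.3, -0.3, -0.8]
width: 0.0564
finger_force: 64.0
```

>>> apply_moves:
  plan: [-0.28, -0.9, 0, 0, 0, 0, -0.28, -0.9, 0, 0, 0, 0, -0.2, -0.8, 0, 0, 0, 0, -0.04, -0.5, 0, 0, 0, 0, 0, 0, 0.4, 0, 0, 0, 0, 0, 0.4, 0, 0, 0, 0, 0, 0.2, 0, 0, 0, 0, 0, 0, 0, 0, 0, 0, 0, 0, 0, 0, 0, 0, 0, 0, 0, 0, 0]

```text
time: 6.15
tool_pos: [0.4344, 0.3256, 0.2421]
tool_rot: [0.996, 0.087, 0.0, -0.0]
contact_force: [-0.4, 0.2, 0.0]
width: 0.0564
finger_force: 64.0
```

Run:
```python
from h import *
go(.4315,.3273,.0415,10.2)
s=eyes.get_image("side")[:,:,::-1];t=eyes.get_image("top")[:,:,::-1]
f=lambda q:cv2.resize(q,(400,400),interpolation=cv2.INTER_CUBIC)
cv2.imwrite("pics/p1.png",cv2.convertScaleAbs(np.hstack([f(s[260:400,190:330]),f(t[190:300,90:200])]),alpha=1.5))
```

```text
yaw 9.95 tilt [0.0009 0.0004] units [-0.063 -0.054  1.139] turn z -0.051 grasp [0.4344 0.3256 0.0871]
```

View pics/p1.png

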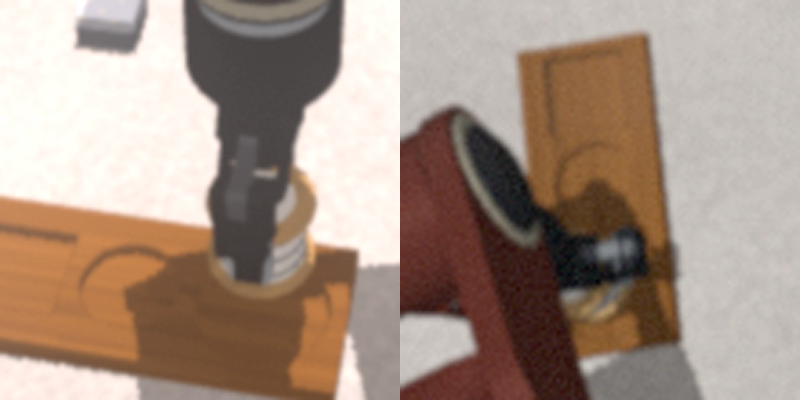

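The side crop shows the spool level in the grip over the large round recess at about (262,270), and its offset from the finger matches the perspective. Lower and release.

>>> apply_moves:
  plan: [-0.06, -0.05, 0.3, 0, 0, 0, 0, 0, 0.3, 0, 0, 0, 0, 0, 0.2, 0, 0, 0, 0, 0, 0.1, 0, 0, 0, 0, 0, 0.1, 0, 0, 0, 0, 0, 0.08, 0, 0, 0, 0, 0, 0.06, 0, 0, 0, 0, 0, 0, 0, 0, 0, 0, 0, 0, 0, 0, 0, 0, 0, 0, 0, 0, 0]

```text
time: 7.25
tool_pos: [0.4311, 0.3275, 0.1961]
tool_rot: [0.996, 0.087, 0.0, -0.0]
contact_force: [0.1, -0.1, -0.5]
width: 0.0565
finger_force: 64.2
```

Run:
```python
from h import *
go(.4315,.3273,.0415,10.2); print(monitor.state()["contact_force"])
```

```text
yaw 10.0 tilt [0.0003 0.0002] units [ 0.008  0.007 -0.011] turn z -0.04 grasp [0.4311 0.3275 0.0411]
[ 0.1481 -0.117  -0.4837]
```

>>> apply_moves:
  plan: [0, 0, 0, 0, 0, 0, 0, 0, 0, 0, 0, 0, 0, 0, 0, 0, 0, 0, 0, 0, 0, 0, 0, 0, 0, 0, 0, 0, 0, 0, 0, 0, 0, 0, 0, 0, 0, 0, -0.2, 0, 0, 0, 0, 0, -0.5, 0, 0, 0, 0, 0, -0.8, 0, 0, 0, 0, 0, -0.5, 0, 0, 0]
  claw: 1

```text
time: 8.25
tool_pos: [0.4315, 0.3278, 0.2787]
tool_rot: [0.996, 0.087, 0.001, -0.001]
contact_force: [0.5, 0.5, 0.3]
width: 0.0856
finger_force: 0.0
```

Run:
```python
from h import *
go(.5155,.080,.115,10.2)
```

```text
yaw 10.0 tilt [0.0025 0.0014] units [0.97  6.468 0.217] turn z -0.039 grasp [0.4315 0.3278 0.1237]
```

>>> apply_moves:
  plan: [0.12, 0.6, 0, 0, 0, 0, 0.12, 0.85, 0, 0, 0, 0, 0.12, 0.85, 0, 0, 0, 0, 0.12, 0.85, 0, 0, 0, 0, 0.12, 0.85, 0, 0, 0, 0, 0.12, 0.85, 0, 0, 0, 0, 0.12, 0.85, 0, 0, 0, 0, 0.12, 0.6, 0, 0, 0, 0, 0, 0.17, 0, 0, 0, 0, 0, 0, 0, 0, 0, 0]

```text
time: 9.25
tool_pos: [0.514, 0.0787, 0.2763]
tool_rot: [0.996, 0.086, 0.0, -0.0]
contact_force: [-0.5, 0.6, 0.0]
width: 0.0854
finger_force: 0.0
```

Run:
```python
from h import *
t=eyes.get_image("top")[:,:,::-1]; s=eyes.get_image("side")[:,:,::-1]
go(.5155,.080,.04,10.2)
f=lambda q:cv2.resize(q,(400,400),interpolation=cv2.INTER_CUBIC)
cv2.imwrite("pics/p2.png",cv2.convertScaleAbs(np.hstack([f(s[180:300,220:340]),f(t[190:300,90:200])]),alpha=1.4))
```

```text
yaw 10.02 tilt [-0.0002  0.0005] units [0.048 0.006 2.026] turn z -0.036 grasp [0.5136 0.0799 0.121 ]
```

View pics/p2.png

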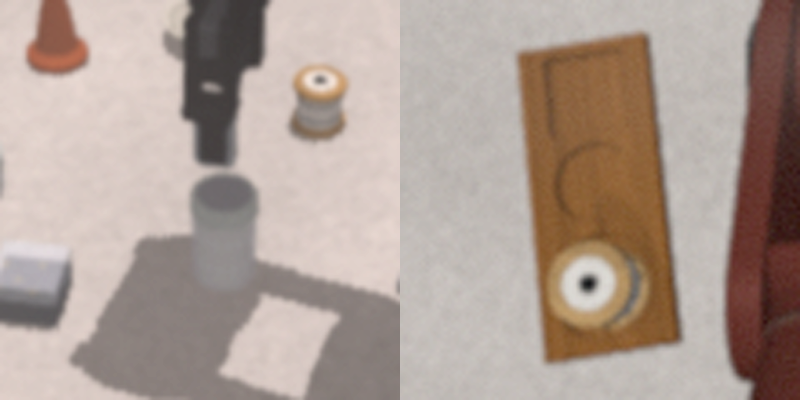

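The spool stands upright in the large recess, with its hole at crop (588,284), and the gripper is above the jar at (225,190). Descend and grip.

>>> apply_moves:
  plan: [0.05, 0, 0.5, 0, 0, 0, 0, 0, 0.5, 0, 0, 0, 0, 0, 0.5, 0, 0, 0, 0, 0, 0.3, 0, 0, 0, 0, 0, 0.2, 0, 0, 0, 0, 0, 0.03, 0, 0, 0, 0, 0, 0, 0, 0, 0, 0, 0, 0, 0, 0, 0, 0, 0, 0, 0, 0, 0, 0, 0, 0, 0, 0, 0]

```text
time: 10.35
tool_pos: [0.5161, 0.0796, 0.1954]
tool_rot: [0.996, 0.087, 0.001, 0.0]
contact_force: [-0.4, -0.0, -0.1]
width: 0.0854
finger_force: 0.0
```

>>> apply_moves:
  plan: [0, 0, 0, 0, 0, 0, 0, 0, 0, 0, 0, 0, 0, 0, 0, 0, 0, 0, 0, 0, 0, 0, 0, 0, 0, 0, 0, 0, 0, 0, 0, 0, 0, 0, 0, 0, 0, 0, 0, 0, 0, 0, 0, 0, 0, 0, 0, 0, 0, 0, 0, 0, 0, 0, 0, 0, 0, 0, 0, 0]
  claw: -1

```text
time: 11.35
tool_pos: [0.516, 0.0796, 0.195]
tool_rot: [0.996, 0.087, 0.0, 0.0]
contact_force: [0.8, 0.0, 3.8]
width: 0.039
finger_force: 60.2
```

Run:
```python
from h import *
f=110/400
print(cast("top",((188+.5)*f-.5+90,(284+.5)*f-.5+190),.052))
go(.5054,.3406,.10,10.2)
```

```text
[[0.4307 0.3277 0.052 ]]
yaw 10.0 tilt [ 0.0007 -0.    ] units [ 0.894 -6.468 -1.5  ] turn z -0.04 grasp [0.516  0.0796 0.04  ]
```

>>> apply_moves:
  plan: [0, 0, -0.5, 0, 0, 0, 0, 0, -0.9, 0, 0, 0, 0, 0, -0.6, 0, 0, 0, 0.12, -0.6, 0, 0, 0, 0, 0.12, -0.9, 0, 0, 0, 0, 0.12, -0.9, 0, 0, 0, 0, 0.12, -0.9, 0, 0, 0, 0, 0.12, -0.9, 0, 0, 0, 0, 0.12, -0.9, 0, 0, 0, 0, 0.12, -0.8, 0, 0, 0, 0]

```text
time: 12.35
tool_pos: [0.507, 0.3194, 0.2735]
tool_rot: [0.996, 0.087, -0.001, 0.0]
contact_force: [0.3, -0.2, -1.0]
width: 0.0385
finger_force: 60.4
```

>>> apply_moves:
  plan: [0.06, -0.45, 0, 0, 0, 0, 0, -0.12, 0, 0, 0, 0, 0, 0, 0.4, 0, 0, 0, 0, 0, 0.5, 0, 0, 0, 0, 0, 0.4, 0, 0, 0, 0, 0, 0.1, 0, 0, 0, 0, 0, 0, 0, 0, 0, 0, 0, 0, 0, 0, 0, 0, 0, 0, 0, 0, 0, 0, 0, 0, 0, 0, 0]

```text
time: 13.35
tool_pos: [0.5067, 0.3409, 0.2198]
tool_rot: [0.996, 0.087, 0.001, -0.0]
contact_force: [-0.1, 0.3, -0.1]
width: 0.0385
finger_force: 60.4
```

Run:
```python
from h import *
go(.5054,.3406,.0465,10.2)
```

```text
yaw 10.0 tilt [0.0017 0.0009] units [-0.034  0.002  0.458] turn z -0.04 grasp [0.5067 0.3409 0.0648]
```

>>> apply_moves:
  plan: [-0.03, 0, 0.2, 0, 0, 0, 0, 0, 0.12, 0, 0, 0, 0, 0, 0.08, 0, 0, 0, 0, 0, 0.06, 0, 0, 0, 0, 0, 0, 0, 0, 0, 0, 0, 0, 0, 0, 0, 0, 0, 0, 0, 0, 0, 0, 0, 0, 0, 0, 0, 0, 0, 0, 0, 0, 0, 0, 0, 0, 0, 0, 0]

```text
time: 14.35
tool_pos: [0.5053, 0.3407, 0.201]
tool_rot: [0.996, 0.087, -0.0, 0.0]
contact_force: [-2.0, -0.7, 5.1]
width: 0.0389
finger_force: 60.6
```

>>> apply_moves:
  plan: [0, 0, 0, 0, 0, 0, 0, 0, 0, 0, 0, 0, 0, 0, 0, 0, 0, 0, 0, 0, 0, 0, 0, 0, 0, 0, 0, 0, 0, 0, 0, 0, 0, 0, 0, 0, 0, 0, -0.2, 0, 0, 0, 0, 0, -0.5, 0, 0, 0, 0, 0, -0.8, 0, 0, 0, 0, 0, -0.5, 0, 0, 0]
  claw: 1

```text
time: 15.35
tool_pos: [0.5056, 0.3408, 0.2833]
tool_rot: [0.996, 0.087, 0.001, -0.001]
contact_force: [-0.0, 0.3, 0.2]
width: 0.0851
finger_force: 0.0
```

Run:
```python
from h import *
go(.6065,.145,.028,10.2)
```

```text
yaw 10.0 tilt [0.0027 0.0014] units [1.615 5.264 2.507] turn z -0.04 grasp [0.5056 0.3408 0.1283]
```

>>> apply_moves:
  plan: [0.2, 0.5, 0, 0, 0, 0, 0.22, 0.8, 0, 0, 0, 0, 0.22, 0.8, 0, 0, 0, 0, 0.22, 0.8, 0, 0, 0, 0, 0.22, 0.8, 0, 0, 0, 0, 0.22, 0.8, 0, 0, 0, 0, 0.22, 0.5, 0, 0, 0, 0, 0.1, 0.26, 0, 0, 0, 0, 0, 0, 0.4, 0, 0, 0, 0, 0, 0.4, 0, 0, 0]

```text
time: 16.35
tool_pos: [0.6053, 0.1452, 0.2476]
tool_rot: [0.996, 0.087, 0.0, -0.0]
contact_force: [-0.5, 0.1, -0.8]
width: 0.0852
finger_force: 0.0
```

Run:
```python
from h import *
t=eyes.get_image("top")[:,:,::-1]; s=eyes.get_image("side")[:,:,::-1]
go(.6065,.145,.03,10.2)
f=lambda q:cv2.resize(q,(400,400),interpolation=cv2.INTER_CUBIC)
cv2.imwrite("pics/p3.png",cv2.convertScaleAbs(np.hstack([f(s[180:300,170:290]),f(t[190:300,90:200])]),alpha=1.4))
```

```text
yaw 10.07 tilt [-0.0079 -0.0006] units [0.078 0.025 1.465] turn z -0.025 grasp [0.6033 0.1454 0.0886]
```

View pics/p3.png

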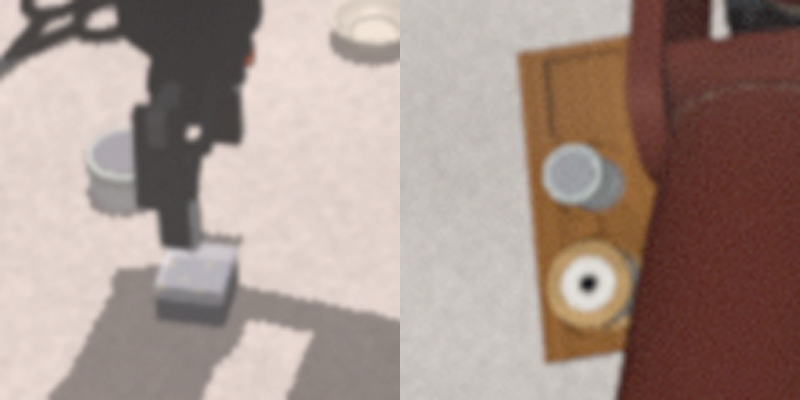

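The jar stands upright in the small recess, with its lid at crop (573,174). The fingers straddle the box at (200,272), so I can descend and grip it.

>>> apply_moves:
  plan: [0.04, 0.02, 0.4, 0, 0, 0, 0, 0, 0.4, 0, 0, 0, 0, 0, 0.4, 0, 0, 0, 0, 0, 0.2, 0, 0, 0, 0, 0, 0.07, 0, 0, 0, 0, 0, 0, 0, 0, 0, 0, 0, 0, 0, 0, 0, 0, 0, 0, 0, 0, 0, 0, 0, 0, 0, 0, 0, 0, 0, 0, 0, 0, 0]

```text
time: 17.45
tool_pos: [0.6074, 0.1441, 0.19]
tool_rot: [0.996, 0.087, 0.0, -0.0]
contact_force: [0.1, -0.5, 0.2]
width: 0.0854
finger_force: 0.0
```

>>> apply_moves:
  plan: [0, 0, 0, 0, 0, 0, 0, 0, 0, 0, 0, 0, 0, 0, 0, 0, 0, 0, 0, 0, 0, 0, 0, 0, 0, 0, 0, 0, 0, 0, 0, 0, 0, 0, 0, 0, 0, 0, 0, 0, 0, 0, 0, 0, 0, 0, 0, 0, 0, 0, 0, 0, 0, 0, 0, 0, 0, 0, 0, 0]
  claw: -1

```text
time: 18.45
tool_pos: [0.6074, 0.1441, 0.1898]
tool_rot: [0.996, 0.087, 0.0, -0.0]
contact_force: [0.7, 0.1, 4.4]
width: 0.0383
finger_force: 61.0
```

Run:
```python
from h import *
f=110/400
print(cast("top",((173+.5)*f-.5+90,(174+.5)*f-.5+190),.064))
go(.5703,.3523,.10,10.2)
```

```text
[[0.5041 0.3397 0.064 ]]
yaw 10.0 tilt [0.0007 0.0001] units [ 0.008 -5.287 -1.629] turn z -0.04 grasp [0.6074 0.1441 0.0348]
```

>>> apply_moves:
  plan: [0, 0, -0.4, 0, 0, 0, 0, 0, -0.7, 0, 0, 0, 0, 0, -0.6, 0, 0, 0, 0, -0.5, 0, 0, 0, 0, 0, -0.8, 0, 0, 0, 0, 0, -0.8, 0, 0, 0, 0, 0, -0.8, 0, 0, 0, 0, 0, -0.8, 0, 0, 0, 0, 0, -0.8, 0, 0, 0, 0, 0, -0.5, 0, 0, 0, 0]

```text
time: 19.45
tool_pos: [0.5716, 0.3429, 0.2578]
tool_rot: [0.996, 0.088, -0.0, -0.0]
contact_force: [0.4, 0.6, -0.4]
width: 0.0384
finger_force: 60.6
```

>>> apply_moves:
  plan: [0, -0.29, 0, 0, 0, 0, 0, 0, 0.3, 0, 0, 0, 0, 0, 0.4, 0, 0, 0, 0, 0, 0.3, 0, 0, 0, 0, 0, 0, 0, 0, 0, 0, 0, 0, 0, 0, 0, 0, 0, 0, 0, 0, 0, 0, 0, 0, 0, 0, 0, 0, 0, 0, 0, 0, 0, 0, 0, 0, 0, 0, 0]

```text
time: 20.45
tool_pos: [0.5706, 0.3526, 0.2181]
tool_rot: [0.996, 0.087, 0.0, -0.0]
contact_force: [0.8, 0.4, -1.0]
width: 0.0382
finger_force: 60.6
```

Run:
```python
from h import *
go(.5703,.3523,.0413,10.2)
s=eyes.get_image("side")[:,:,::-1]
cv2.imwrite("pics/p4.png",cv2.convertScaleAbs(cv2.resize(s[270:400,150:320],(680,520),interpolation=cv2.INTER_CUBIC),alpha=1.4))
```

```text
yaw 10.0 tilt [0.0008 0.0003] units [-0.009  0.006  0.544] turn z -0.039 grasp [0.5706 0.3526 0.0631]
```

View pics/p4.png

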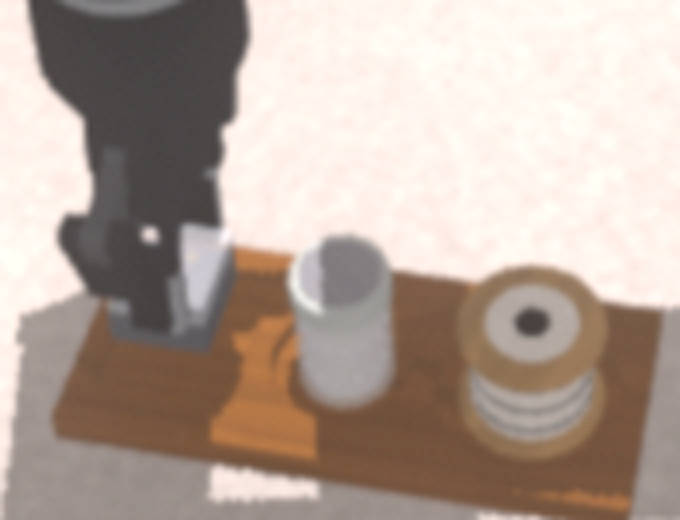

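The box is held level above the square recess at about (165,325), and the jar (340,320) and big spool (535,360) are standing well. Lower and release.

>>> apply_moves:
  plan: [0, 0, 0.2, 0, 0, 0, 0, 0, 0.15, 0, 0, 0, 0, 0, 0.1, 0, 0, 0, 0, 0, 0.06, 0, 0, 0, 0, 0, 0.04, 0, 0, 0, 0, 0, 0, 0, 0, 0, 0, 0, 0, 0, 0, 0, 0, 0, 0, 0, 0, 0, 0, 0, 0, 0, 0, 0, 0, 0, 0, 0, 0, 0]

```text
time: 21.5
tool_pos: [0.5706, 0.3526, 0.1959]
tool_rot: [0.996, 0.087, 0.0, -0.0]
contact_force: [-0.7, 0.2, 3.7]
width: 0.0383
finger_force: 61.0
```

>>> apply_moves:
  plan: [0, 0, 0, 0, 0, 0, 0, 0, 0, 0, 0, 0, 0, 0, 0, 0, 0, 0, 0, 0, 0, 0, 0, 0, 0, 0, 0, 0, 0, 0, 0, 0, 0, 0, 0, 0, 0, 0, -0.2, 0, 0, 0, 0, 0, -0.5, 0, 0, 0, 0, 0, -0.8, 0, 0, 0, 0, 0, -0.7, 0, 0, 0]
  claw: 1

```text
time: 22.5
tool_pos: [0.5705, 0.3525, 0.2852]
tool_rot: [0.996, 0.087, 0.0, -0.0]
contact_force: [0.4, 0.0, 0.3]
width: 0.0855
finger_force: 0.0
```

Run:
```python
from h import *
a=np.radians(-9.7)
for d in(-.031,.039):print(.5089+d*np.cos(a),-.2924+d*np.sin(a))
go(.506,-.073,.125,-9.7)
```

```text
0.4783431924582456 -0.2871768292334849
0.5473424352944654 -0.2989710858030351
yaw 10.0 tilt [0.0004 0.0002] units [ 0.204 10.757  0.13 ] turn z 3.941 grasp [0.5705 0.3525 0.1302]
```

>>> apply_moves:
  plan: [0, 0, 0, 0, 0, 0.985, 0, 0, 0, 0, 0, 0.985, 0, 0, 0, 0, 0, 0.985, 0, 0, 0, 0, 0, 0.985, 0.02, 0.6, 0, 0, 0, 0, 0.02, 0.95, 0, 0, 0, 0, 0.02, 0.95, 0, 0, 0, 0, 0.02, 0.95, 0, 0, 0, 0, 0.02, 0.95, 0, 0, 0, 0, 0.02, 0.95, 0, 0, 0, 0]

```text
time: 23.5
tool_pos: [0.5388, 0.1394, 0.2844]
tool_rot: [0.996, -0.084, 0.001, -0.0]
contact_force: [0.8, 0.2, 0.3]
width: 0.0854
finger_force: 0.0
```

>>> apply_moves:
  plan: [0.02, 0.95, 0, 0, 0, 0, 0.02, 0.95, 0, 0, 0, 0, 0.02, 0.95, 0, 0, 0, 0, 0.02, 0.95, 0, 0, 0, 0, 0, 0.95, 0, 0, 0, 0, 0, 0.6, 0, 0, 0, 0, 0, 0.06, 0, 0, 0, 0, 0, 0, 0.5, 0, 0, 0, 0, 0, 0.5, 0, 0, 0, 0, 0, 0, 0, 0, 0]

```text
time: 24.5
tool_pos: [0.5047, -0.0721, 0.241]
tool_rot: [0.996, -0.084, -0.003, -0.001]
contact_force: [-0.9, -0.3, -0.1]
width: 0.0853
finger_force: 0.0
```

Run:
```python
from h import *
t=eyes.get_image("top")[:,:,::-1]; s=eyes.get_image("side")[:,:,::-1]
go(.506,-.073,.029,-9.7)
f=lambda q:cv2.resize(q,(400,400),interpolation=cv2.INTER_CUBIC)
cv2.imwrite("pics/p5.png",cv2.convertScaleAbs(np.hstack([f(s[150:270,260:380]),f(t[190:300,90:200])]),alpha=1.4))
```

```text
yaw -9.65 tilt [-0.0004  0.0004] units [0.004 0.013 1.493] turn z 0.009 grasp [ 0.5059 -0.0724  0.0887]
```

View pics/p5.png

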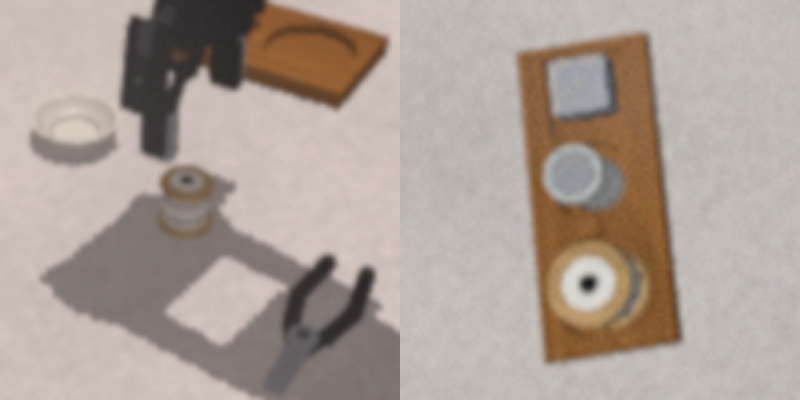

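The long tray now holds all three pieces upright, with the box top at crop (581,86), and the gripper is over the small spool at (187,190). Descend and grip.

>>> apply_moves:
  plan: [0, 0.01, 0.4, 0, 0, 0, 0, 0, 0.4, 0, 0, 0, 0, 0, 0.4, 0, 0, 0, 0, 0, 0.2, 0, 0, 0, 0, 0, 0.09, 0, 0, 0, 0, 0, 0, 0, 0, 0, 0, 0, 0, 0, 0, 0, 0, 0, 0, 0, 0, 0, 0, 0, 0, 0, 0, 0, 0, 0, 0, 0, 0, 0]

```text
time: 25.6
tool_pos: [0.5059, -0.0735, 0.1843]
tool_rot: [0.996, -0.085, 0.0, 0.0]
contact_force: [0.4, -0.0, -0.6]
width: 0.0854
finger_force: 0.0
```

>>> apply_moves:
  plan: [0, 0, 0, 0, 0, 0, 0, 0, 0, 0, 0, 0, 0, 0, 0, 0, 0, 0, 0, 0, 0, 0, 0, 0, 0, 0, 0, 0, 0, 0, 0, 0, 0, 0, 0, 0, 0, 0, 0, 0, 0, 0, 0, 0, 0, 0, 0, 0, 0, 0, 0, 0, 0, 0, 0, 0, 0, 0, 0, 0]
  claw: -1

```text
time: 26.6
tool_pos: [0.506, -0.0736, 0.1842]
tool_rot: [0.996, -0.085, 0.0, 0.0]
contact_force: [0.7, -1.0, 3.0]
width: 0.0342
finger_force: 59.8
```

Run:
```python
from h import *
f=110/400
print(cast("top",((181+.5)*f-.5+90,(86+.5)*f-.5+190),.034))
go(.5473,-.299,.10,-9.7)
```

```text
[[0.5713 0.3497 0.034 ]]
yaw -9.7 tilt [ 0.0007 -0.0002] units [ 1.968  5.381 -1.77 ] turn z 0.0 grasp [ 0.506  -0.0736  0.0292]
```

>>> apply_moves:
  plan: [0, 0, -0.4, 0, 0, 0, 0, 0, -0.75, 0, 0, 0, 0, 0, -0.6, 0, 0, 0, 0.2, 0.5, 0, 0, 0, 0, 0.3, 0.8, 0, 0, 0, 0, 0.3, 0.8, 0, 0, 0, 0, 0.3, 0.8, 0, 0, 0, 0, 0.3, 0.8, 0, 0, 0, 0, 0.3, 0.8, 0, 0, 0, 0, 0.2, 0.6, 0, 0, 0, 0]

```text
time: 27.6
tool_pos: [0.546, -0.289, 0.2529]
tool_rot: [0.996, -0.085, -0.001, -0.0]
contact_force: [-0.1, 1.0, 0.2]
width: 0.0342
finger_force: 59.7
```

>>> apply_moves:
  plan: [0.07, 0.28, 0, 0, 0, 0, 0, 0, 0.3, 0, 0, 0, 0, 0, 0.4, 0, 0, 0, 0, 0, 0.3, 0, 0, 0, 0, 0, 0, 0, 0, 0, 0, 0, 0, 0, 0, 0, 0, 0, 0, 0, 0, 0, 0, 0, 0, 0, 0, 0, 0, 0, 0, 0, 0, 0, 0, 0, 0, 0, 0, 0]

```text
time: 28.6
tool_pos: [0.5473, -0.299, 0.2144]
tool_rot: [0.996, -0.085, 0.0, 0.0]
contact_force: [-0.3, 0.2, 0.2]
width: 0.0343
finger_force: 59.8
```

Run:
```python
from h import *
go(.5473,-.299,.0357,-9.7)
```

```text
yaw -9.7 tilt [ 0.0007 -0.0005] units [-0.001 -0.     0.594] turn z 0.0 grasp [ 0.5473 -0.299   0.0594]
```

>>> apply_moves:
  plan: [0, 0, 0.2, 0, 0, 0, 0, 0, 0.18, 0, 0, 0, 0, 0, 0.1, 0, 0, 0, 0, 0, 0.06, 0, 0, 0, 0, 0, 0.05, 0, 0, 0, 0, 0, 0, 0, 0, 0, 0, 0, 0, 0, 0, 0, 0, 0, 0, 0, 0, 0, 0, 0, 0, 0, 0, 0, 0, 0, 0, 0, 0, 0]

```text
time: 29.6
tool_pos: [0.5472, -0.2989, 0.1903]
tool_rot: [0.996, -0.085, 0.0, 0.0]
contact_force: [0.9, 0.2, -0.8]
width: 0.0342
finger_force: 59.9
```

>>> apply_moves:
  plan: [0, 0, 0, 0, 0, 0, 0, 0, 0, 0, 0, 0, 0, 0, 0, 0, 0, 0, 0, 0, 0, 0, 0, 0, 0, 0, 0, 0, 0, 0, 0, 0, 0, 0, 0, 0, 0, 0, -0.2, 0, 0, 0, 0, 0, -0.5, 0, 0, 0, 0, 0, -0.8, 0, 0, 0, 0, 0, -0.7, 0, 0, 0]
  claw: 1

```text
time: 30.6
tool_pos: [0.5472, -0.2989, 0.2799]
tool_rot: [0.996, -0.085, 0.0, 0.0]
contact_force: [0.7, -0.3, 0.5]
width: 0.0853
finger_force: 0.0
```

Run:
```python
from h import *
go(.690,.0685,.12,-9.7)
```

```text
yaw -9.7 tilt [ 0.0003 -0.0002] units [ 1.972 -9.655  0.123] turn z 0.0 grasp [ 0.5472 -0.2989  0.1249]
```

>>> apply_moves:
  plan: [0.2, -0.6, 0, 0, 0, 0, 0.2, -0.95, 0, 0, 0, 0, 0.2, -0.95, 0, 0, 0, 0, 0.2, -0.95, 0, 0, 0, 0, 0.2, -0.95, 0, 0, 0, 0, 0.2, -0.95, 0, 0, 0, 0, 0.2, -0.95, 0, 0, 0, 0, 0.2, -0.95, 0, 0, 0, 0, 0.2, -0.95, 0, 0, 0, 0, 0.17, -0.95, 0, 0, 0, 0]

```text
time: 31.6
tool_pos: [0.687, 0.0502, 0.2792]
tool_rot: [0.996, -0.085, 0.0, 0.0]
contact_force: [0.6, 0.3, 0.0]
width: 0.0853
finger_force: 0.0
```

>>> apply_moves:
  plan: [0, -0.5, 0, 0, 0, 0, 0, 0, 0.5, 0, 0, 0, 0, 0, 0.3, 0, 0, 0, 0, 0, 0, 0, 0, 0, 0, 0, 0, 0, 0, 0, 0, 0, 0, 0, 0, 0, 0, 0, 0, 0, 0, 0, 0, 0, 0, 0, 0, 0, 0, 0, 0, 0, 0, 0, 0, 0, 0, 0, 0, 0]

```text
time: 32.6
tool_pos: [0.6899, 0.0682, 0.2465]
tool_rot: [0.996, -0.085, 0.0, -0.0]
contact_force: [0.8, 1.0, 0.0]
width: 0.0854
finger_force: 0.0
```

Run:
```python
from h import *
t=eyes.get_image("top")[:,:,::-1]; s=eyes.get_image("side")[:,:,::-1]
go(.690,.0685,.029,-9.7)
f=lambda q:cv2.resize(q,(400,400),interpolation=cv2.INTER_CUBIC)
cv2.imwrite("pics/p6.png",cv2.convertScaleAbs(np.hstack([f(s[145:265,160:280]),f(t[190:300,335:445])]),alpha=1.4))
```

```text
yaw -9.7 tilt [0.0001 0.    ] units [ 0.002 -0.005  1.559] turn z 0.001 grasp [0.6899 0.0683 0.0914]
```

View pics/p6.png

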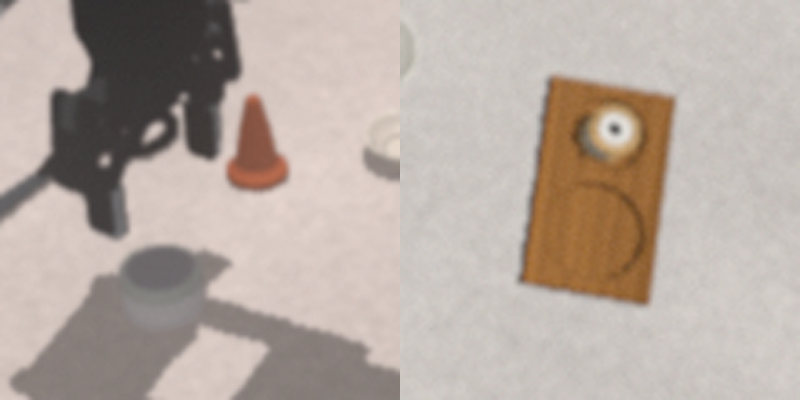

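The small spool sits upright in the small recess, with its hole at crop (615,129). The fingers straddle the pot at (162,285), and the cone is clear. Descend and grip.

>>> apply_moves:
  plan: [0, 0, 0.4, 0, 0, 0, 0, 0, 0.4, 0, 0, 0, 0, 0, 0.4, 0, 0, 0, 0, 0, 0.25, 0, 0, 0, 0, 0, 0.13, 0, 0, 0, 0, 0, 0, 0, 0, 0, 0, 0, 0, 0, 0, 0, 0, 0, 0, 0, 0, 0, 0, 0, 0, 0, 0, 0, 0, 0, 0, 0, 0, 0]

```text
time: 33.7
tool_pos: [0.6901, 0.0683, 0.1838]
tool_rot: [0.996, -0.085, 0.001, -0.0]
contact_force: [-0.3, -0.1, -0.1]
width: 0.0852
finger_force: 0.0
```

>>> apply_moves:
  plan: [0, 0, 0, 0, 0, 0, 0, 0, 0, 0, 0, 0, 0, 0, 0, 0, 0, 0, 0, 0, 0, 0, 0, 0, 0, 0, 0, 0, 0, 0, 0, 0, 0, 0, 0, 0, 0, 0, 0, 0, 0, 0, 0, 0, 0, 0, 0, 0, 0, 0, 0, 0, 0, 0, 0, 0, 0, 0, 0, 0]
  claw: -1

```text
time: 34.7
tool_pos: [0.6902, 0.0683, 0.1837]
tool_rot: [0.996, -0.085, 0.001, -0.0]
contact_force: [1.2, 0.5, 4.7]
width: 0.05
finger_force: 62.8
```

Run:
```python
from h import *
f=110/400
print(cast("top",((215+.5)*f-.5+335,(129+.5)*f-.5+190),.040))
go(.4783,-.2872,.12,-9.7)
```

```text
[[ 0.5468 -0.2989  0.04  ]]
yaw -9.7 tilt [0.0012 0.    ] units [-3.724  9.653 -2.282] turn z -0.0 grasp [0.6902 0.0683 0.0287]
```

>>> apply_moves:
  plan: [0, 0, -0.6, 0, 0, 0, 0, 0, -0.95, 0, 0, 0, 0, 0, -0.95, 0, 0, 0, -0.25, 0.6, 0, 0, 0, 0, -0.36, 0.9, 0, 0, 0, 0, -0.36, 0.9, 0, 0, 0, 0, -0.36, 0.9, 0, 0, 0, 0, -0.36, 0.9, 0, 0, 0, 0, -0.36, 0.9, 0, 0, 0, 0, -0.36, 0.9, 0, 0, 0, 0]

```text
time: 35.7
tool_pos: [0.5527, -0.1528, 0.2814]
tool_rot: [0.996, -0.084, -0.002, -0.0]
contact_force: [0.2, 0.2, -0.1]
width: 0.0493
finger_force: 62.3
```

>>> apply_moves:
  plan: [-0.36, 0.9, 0, 0, 0, 0, -0.36, 0.9, 0, 0, 0, 0, -0.36, 0.9, 0, 0, 0, 0, -0.23, 0.7, 0, 0, 0, 0, 0, 0.25, 0, 0, 0, 0, 0, 0, 0.5, 0, 0, 0, 0, 0, 0.6, 0, 0, 0, 0, 0, 0.4, 0, 0, 0, 0, 0, 0.2, 0, 0, 0, 0, 0, 0, 0, 0, 0]

```text
time: 36.7
tool_pos: [0.4779, -0.2863, 0.2133]
tool_rot: [0.996, -0.084, -0.001, -0.001]
contact_force: [-0.1, -0.5, 0.0]
width: 0.0498
finger_force: 62.3
```

>>> apply_moves:
  plan: [0, 0, 0, 0, 0, 0, 0, 0, 0, 0, 0, 0, 0, 0, 0, 0, 0, 0, 0, 0, 0, 0, 0, 0, 0, 0, 0, 0, 0, 0, 0, 0, 0, 0, 0, 0, 0, 0, 0, 0, 0, 0, 0, 0, 0, 0, 0, 0, 0, 0, 0, 0, 0, 0, 0, 0, 0, 0, 0, 0]

```text
time: 37.7
tool_pos: [0.4782, -0.2871, 0.215]
tool_rot: [0.996, -0.085, -0.0, -0.0]
contact_force: [0.8, -0.2, -0.3]
width: 0.0497
finger_force: 62.3
```

Run:
```python
from h import *
go(.4783,-.2872,.035,-9.7)
```

```text
yaw -9.7 tilt [-0.0001  0.0001] units [0.004 0.002 0.626] turn z 0.0 grasp [ 0.4782 -0.2871  0.06  ]
```

>>> apply_moves:
  plan: [0, 0, 0.2, 0, 0, 0, 0, 0, 0.2, 0, 0, 0, 0, 0, 0.1, 0, 0, 0, 0, 0, 0.07, 0, 0, 0, 0, 0, 0.05, 0, 0, 0, 0, 0, 0, 0, 0, 0, 0, 0, 0, 0, 0, 0, 0, 0, 0, 0, 0, 0, 0, 0, 0, 0, 0, 0, 0, 0, 0, 0, 0, 0]

```text
time: 38.7
tool_pos: [0.4782, -0.2871, 0.1904]
tool_rot: [0.996, -0.085, 0.0, 0.0]
contact_force: [0.1, 0.3, -0.7]
width: 0.0499
finger_force: 62.4
```

>>> apply_moves:
  plan: [0, 0, 0, 0, 0, 0, 0, 0, 0, 0, 0, 0, 0, 0, 0, 0, 0, 0, 0, 0, 0, 0, 0, 0, 0, 0, 0, 0, 0, 0, 0, 0, 0, 0, 0, 0, 0, 0, -0.2, 0, 0, 0, 0, 0, -0.5, 0, 0, 0, 0, 0, -0.9, 0, 0, 0, 0, 0, -0.9, 0, 0, 0]
  claw: 1

```text
time: 39.7
tool_pos: [0.4779, -0.2869, 0.2913]
tool_rot: [0.996, -0.085, -0.001, -0.0]
contact_force: [0.2, -0.9, 0.9]
width: 0.0854
finger_force: 0.0
```

>>> apply_moves:
  plan: [0, 0, -0.5, 0, 0, 0, -0.2, 0.7, -0.5, 0, 0, 0, -0.2, 0.9, -0.5, 0, 0, 0, -0.2, 0.9, -0.5, 0, 0, 0, -0.2, 0.9, 0, 0, 0, 0, -0.2, 0.9, 0, 0, 0, 0, -0.2, 0.5, 0, 0, 0, 0, 0, 0, 0, 0, 0, 0, 0, 0, 0, 0, 0, 0, 0, 0, 0, 0, 0, 0]

```text
time: 40.7
tool_pos: [0.399, -0.4675, 0.3705]
tool_rot: [0.996, -0.084, 0.0, -0.0]
contact_force: [-1.2, 0.3, 0.1]
width: 0.0853
finger_force: 0.0
```

Run:
```python
from h import *
t=eyes.get_image("top")[:,:,::-1]; s=eyes.get_image("side")[:,:,::-1]
cv2.imwrite("pics/sideend.png",s)
cv2.imwrite("pics/p7.png",cv2.convertScaleAbs(cv2.resize(t[140:310,110:430],(800,425),interpolation=cv2.INTER_CUBIC),alpha=1.4))
```

```text
(no output)
```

View pics/p7.png

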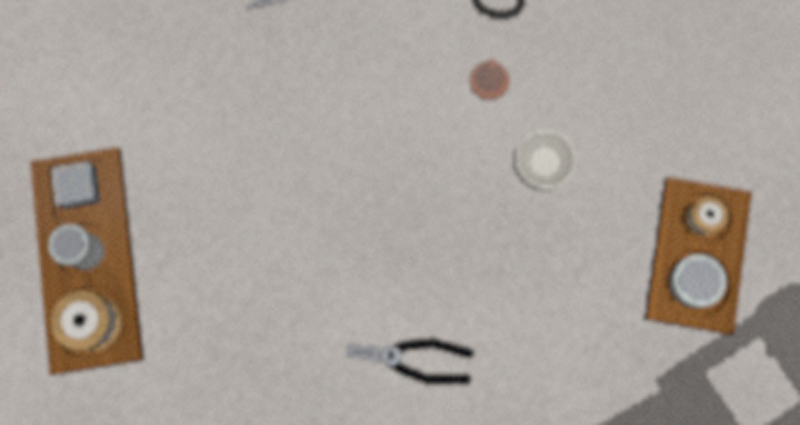

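All five pieces are upright in their recesses: box (74,184), jar (70,244) and big spool (79,320) on the long tray, small spool (710,214) and pot (698,279) on the short one. The dish, cone and pliers are where they were. I'll check the pot's offset from its recess centre, then hand in.

Run:
```python
from h import *
p=cast("top",(388.9,251.3),.034)[0]; print(p)
if np.hypot(p[0]-.4783,p[1]+.2872)<.006: print(job_done())
```

```text
[ 0.4813 -0.2857  0.034 ]
the job is handed in; nothing more can be done
None
```

Both kits are made up and the job is handed in at about 41 s: every piece is upright in its matching recess, measuring within about 3.5 mm of its centre in the camera images, and the ring dish, ring cone and pliers were not moved.

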